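# Move the sample bottles from the puck tray to the retain rack in the same order

### The job

The four sample bottles of today's run stand in their pucks in the tray, in the order in which they were filled. Move all four into the pockets of the sample rack in the same order from left to right (left and right as the robot sees them: the leftmost bottle into the leftmost pocket and so on), setting each one down upright on the rack's floor, not dropping it or tipping it over. Leave the empty pucks standing in their places in the tray.

Things in the scene. Friction and masses are not known exactly. Their poses are not given: they have to be found in the camera images.
- bottle_round: Amber glass sample bottle with a round body 46 mm across, sloping shoulders and a white label; 120 mm tall over its cap, about 220 g. Origin: centre of its underside; z up. Starts with its underside 8 mm above its puck's underside. Black screw cap at the very top, 28 mm across, 24 mm tall; 22 mm neck below it; nothing wider than the cap in the top 35 mm.
- bottle_stubby: Amber glass sample bottle, the shortest and widest: round body 50 mm across, with a narrow white label; 96 mm tall over its cap, about 200 g. Origin: centre of its underside; z up. Starts with its underside 8 mm above its puck's underside. Cap and neck as on the round bottle.
- bottle_slim: Amber glass sample bottle, the tallest and thinnest: round body 38 mm across, with a white label; 140 mm tall over its cap, about 200 g. Origin: centre of its underside; z up. Starts with its underside 8 mm above its puck's underside. Cap and neck as on the round bottle.
- bottle_square: Amber glass sample bottle with a square body 42 x 42 mm and a white label; 128 mm tall over its cap, about 240 g. Origin: centre of its underside; z up. Starts with its underside 8 mm above its puck's underside. Cap and neck as on the round bottle.
- puck_round: White block, 70 x 70 x 30 mm, about 300 g, loose in the tray, in which the round bottle stands at the start, in a round recess 50 mm across, 22 mm deep (floor 8 mm above the puck's underside). Origin: centre of its underside; z up.
- puck_stubby: White block, 70 x 70 x 30 mm, about 300 g, loose in the tray, in which the stubby bottle stands at the start, in a round recess 54 mm across, 22 mm deep (floor 8 mm above the puck's underside). Origin: centre of its underside; z up.
- puck_slim: White block, 70 x 70 x 30 mm, about 300 g, loose in the tray, in which the slim bottle stands at the start, in a round recess 42 mm across, 22 mm deep (floor 8 mm above the puck's underside). Origin: centre of its underside; z up.
- puck_square: White block, 70 x 70 x 30 mm, about 300 g, loose in the tray, in which the square bottle stands at the start, in a square recess 46 x 46 mm, 22 mm deep (floor 8 mm above the puck's underside). Origin: centre of its underside; z up.
- puck_tray: Fixed metal tray, 84 x 324 mm, with guide rails 22 mm high along both long sides; holds four pucks in a row on a plate 4 mm above the table. Origin: centre of underside; y along the row to the robot's left, x across it away from the robot. Pucks at y = +117, +39, -39, -117 mm, x = 0. Which bottle (always in its own puck) is at which place varies. Yaw up to 0.25 rad.
- sample_rack: Fixed rack, 92 x 324 x 44 mm: grey base board and a white top plate with four empty square pockets, 70 x 70 mm, in a row. Origin: centre of underside, on the table; y along the row to the robot's left, x across it away from the robot. Pockets at y = +117, +39, -39, -117 mm, x = 0; floors 10 mm above the origin. Stands left or right of the tray, yaw up to 0.25 rad.
There are look-alikes about, which are no part of the job. Leave any purple look-alike of the bottle_square alone.

How it is judged (in metres and radians):
At the end, for the whole second after the job is handed in: Each bottle stands in the pocket with its puck's left-to-right number: within 25 mm of the pocket centre, within 6 mm of its floor, tilted under 0.1 rad, released, at rest. Every puck stands upright in the tray, within 25 mm along and 15 mm across of a puck place (((y of bottle_round in the frame of sample_rack between 0.092 and 0.142 m and y of puck_round in the frame of puck_tray between 0.092 and 0.142 m) or (y of bottle_round in the frame of sample_rack between 0.014 and 0.064 m and y of puck_round in the frame of puck_tray between 0.014 and 0.064 m) or (y of bottle_round in the frame of sample_rack between -0.064 and -0.014 m and y of puck_round in the frame of puck_tray between -0.064 and -0.014 m) or (y of bottle_round in the frame of sample_rack between -0.142 and -0.092 m and y of puck_round in the frame of puck_tray between -0.142 and -0.092 m)) and x of bottle_round in the frame of sample_rack between -0.025 and 0.025 m and z of bottle_round in the frame of sample_rack between 0.004 and 0.016 m and angle between each of bottle_round, puck_round, bottle_stubby, puck_stubby, bottle_slim, puck_slim, bottle_square, puck_square's own z axis and vertical below 0.1 rad and linear speed of each of bottle_round, bottle_stubby, bottle_slim, bottle_square below 0.02 m/s and contact force between the fingers and bottle_round below 0.1 N and x of puck_round in the frame of puck_tray between -0.015 and 0.015 m and z of each of puck_round, puck_stubby, puck_slim, puck_square in the frame of puck_tray below 0.012 m and ((y of bottle_stubby in the frame of sample_rack between 0.092 and 0.142 m and y of puck_stubby in the frame of puck_tray between 0.092 and 0.142 m) or (y of bottle_stubby in the frame of sample_rack between 0.014 and 0.064 m and y of puck_stubby in the frame of puck_tray between 0.014 and 0.064 m) or (y of bottle_stubby in the frame of sample_rack between -0.064 and -0.014 m and y of puck_stubby in the frame of puck_tray between -0.064 and -0.014 m) or (y of bottle_stubby in the frame of sample_rack between -0.142 and -0.092 m and y of puck_stubby in the frame of puck_tray between -0.142 and -0.092 m)) and x of bottle_stubby in the frame of sample_rack between -0.025 and 0.025 m and z of bottle_stubby in the frame of sample_rack between 0.004 and 0.016 m and contact force between the fingers and bottle_stubby below 0.1 N and x of puck_stubby in the frame of puck_tray between -0.015 and 0.015 m and ((y of bottle_slim in the frame of sample_rack between 0.092 and 0.142 m and y of puck_slim in the frame of puck_tray between 0.092 and 0.142 m) or (y of bottle_slim in the frame of sample_rack between 0.014 and 0.064 m and y of puck_slim in the frame of puck_tray between 0.014 and 0.064 m) or (y of bottle_slim in the frame of sample_rack between -0.064 and -0.014 m and y of puck_slim in the frame of puck_tray between -0.064 and -0.014 m) or (y of bottle_slim in the frame of sample_rack between -0.142 and -0.092 m and y of puck_slim in the frame of puck_tray between -0.142 and -0.092 m)) and x of bottle_slim in the frame of sample_rack between -0.025 and 0.025 m and z of bottle_slim in the frame of sample_rack between 0.004 and 0.016 m and contact force between the fingers and bottle_slim below 0.1 N and x of puck_slim in the frame of puck_tray between -0.015 and 0.015 m and ((y of bottle_square in the frame of sample_rack between 0.092 and 0.142 m and y of puck_square in the frame of puck_tray between 0.092 and 0.142 m) or (y of bottle_square in the frame of sample_rack between 0.014 and 0.064 m and y of puck_square in the frame of puck_tray between 0.014 and 0.064 m) or (y of bottle_square in the frame of sample_rack between -0.064 and -0.014 m and y of puck_square in the frame of puck_tray between -0.064 and -0.014 m) or (y of bottle_square in the frame of sample_rack between -0.142 and -0.092 m and y of puck_square in the frame of puck_tray between -0.142 and -0.092 m)) and x of bottle_square in the frame of sample_rack between -0.025 and 0.025 m and z of bottle_square in the frame of sample_rack between 0.004 and 0.016 m and contact force between the fingers and bottle_square below 0.1 N and x of puck_square in the frame of puck_tray between -0.015 and 0.015 m); the robot touches nothing.
It fails at once if a bottle is tipped over (tilted more than 0.7 rad) (angle between any of bottle_round, bottle_stubby, bottle_slim, bottle_square's own z axis and vertical above 0.7 rad).
It fails at once if a bottle is dropped (falls, not held, faster than 0.8 m/s: about 3 cm) ((linear speed of bottle_round above 0.8 m/s and contact force between the fingers and bottle_round below 0.5 N) or (linear speed of bottle_stubby above 0.8 m/s and contact force between the fingers and bottle_stubby below 0.5 N) or (linear speed of bottle_slim above 0.8 m/s and contact force between the fingers and bottle_slim below 0.5 N) or (linear speed of bottle_square above 0.8 m/s and contact force between the fingers and bottle_square below 0.5 N)).
It also fails if it takes over 104 s, if anything falls off the work surface, if the arm or the gripper's body presses on something with over 40 N, if the wrist force passes 120 N, or if a joint passes its speed limit or range.

### The arm

A 6-joint arm with a two-finger parallel gripper is mounted at the origin on the work surface. World frame = base frame: x ahead of the robot, y to its left, z up, the work surface at z = 0. Lengths are in m, angles in degrees, forces in N, time in s.
With the tool pointing down it reaches from about 0.4 to 0.825 m from the base axis. Payload 7 kg.
Tool frame: the origin (TCP) lies on the centre line of the jaws, within the pads' length; the fingertips stand 11 mm ahead of it and the grasp point (between the pads) lies 8 mm behind it; z points along the fingers, y is the direction in which the jaws open and shut (so a half turn about z gives the same grasp; the last joint's range is limited). The gripper opens to 88 mm and grips with 3 to 60 N. Pads are 19 mm wide; open, the fingers measure 130 mm over their backs; the gripper's body (78 mm by 193 mm) begins 47 mm behind the grasp point.
Start: joints at [86.064, 20.546, 0.682, 0, -70.136, -16.507], TCP at [0.236, 0.632, 0.238] pointing down, gripper open.
Joint ranges: [-176.03, 176.03], [-82.01, 121.73], [-58.28, 71.71], [-173.87, 95.51], [-174.79, -0.11], [-173.66, 173.66]. Speed limits (degrees/s): [136.94, 136.94, 172.46, 180, 180, 180].

### API

Orientations are given as [roll, pitch, yaw] about the fixed x, y, z axes, in that order (R = Rz(yaw) Ry(pitch) Rx(roll)).
In Python, from plant import ctrl, cams, order gives the robot as it stands.
- The arm moves only by the tool jog_arm, never from a script. Its argument "motion" is a list of rows, each an object with "offset": the shift along the tool's x, y, z in mm, a list of three; "roll": the turn about the tool's z in rad; "hand": the finger opening in mm, from 0 to 87.6. A call has 1 to 20 rows; each row is the pose to reach, as a shift and turn from the pose commanded when the call began, along the tool's axes at that moment; what a row does not reach only later rows make up. A row lasts 1/12 s, in which the tool goes at most 41.7 mm and 7.16 degrees, less where a joint would pass 70% of its speed; a pose out of reach is approached as far as the arm can. A call with a gripper value outside its range is refused whole. The fingers move at their own pace and stop on an object; the grip force is fixed at half the most. Time passes only in rows, so rows that repeat a pose let the fingers close. It gives the time, the measured TCP pose, the force and the opening at its end, in the units of the state.
- ctrl.get_obs(): the state, without advancing time (a new reading comes with each control period).
- cams.snapshot(name): name is "scene" or "top" or "wrist"; returns a dict with "img" (420x560x3 uint8, red, green, blue), "K" (3x3 intrinsics, pixels), "D" ([k1, k2, p1, p2, k3] as OpenCV has them; the pictures are not rectified), "cam_to_world" (4x4, takes a point from camera to world coordinates); the wrist camera has in their place "T_tool_cam" (4x4, takes a point from camera to tool coordinates, whose origin is the TCP and whose axes are the flange's). Camera axes: x right, y down, z forward; pixel columns grow to the right and rows downward; lengths in m; the calibration is good to about 2 mm. A picture is of the moment at which its call begins: read the wrist's pose just before it. There is no depth.
- order.close_job(): hands the job in, once; it reports no verdict.
The state is a dict: "clock": time; "joint_pos": joint angles; "qvel": joint speeds; "tau": joint torques, N m; "tool_pos": TCP position; "orientation": TCP orientation; "force": force on the tool from outside, world axes, zero at the start; "moment": the same for the moment, N m; "opening": finger opening in m.
Only numpy, scipy, OpenCV 4.12 (cv2) and the standard library are available. Lean on these libraries where they do the work, as an engineer would, in place of code of your own. Each camera call takes 0.05 s, during which the arm holds its last target. There are 200 camera calls.

## Working session

There is one attempt and no reset: what is moved stays moved. The work goes in short steps, Python scripts to look and compute and a tool call to move; the robot and the scene stay as the last step left them, time stands still between calls to the robot, and variables do not carry over. Pictures are saved under pics/ and viewed, about 12 in all and at most 16, crops included, and the job is handed in when it is done.

Besides the shell and the picture viewer there is one more tool, called after "Request:" as a command line: name --argument value ..., lists and objects as JSON in quotes. jog_arm: Moves the arm, as the interface text tells. Its arguments: {"type":"object","properties":{"motion":{"type":"array"}},"required":["motion"]}

```bash
mkdir -p pics; ls; python3 - <<'E'
from plant import ctrl,cams,order
import cv2
print(ctrl.get_obs())
for n in("scene","top"):
    s=cams.snapshot(n); cv2.imwrite(f"pics/{n}0.png",s["img"][:,:,::-1]); print(n,s["K"],s["D"],s["cam_to_world"])
E
```

```text
pics
{'clock': 0.0, 'joint_pos': array([ 8.60640679e+01,  2.05904967e+01,  6.34259208e-01, -2.16887065e-02,
       -7.01353128e+01, -1.65090687e+01]), 'qvel': array([0.01790527, 0.10926495, 0.17448115, 0.01840187, 0.04392858,
       0.02340365]), 'tau': array([ 3.24154826e-04, -5.82714415e+01,  2.93053883e+01,  6.99757263e+00,
        7.02723657e-03, -1.67411736e-04]), 'tool_pos': array([0.23560912, 0.63204405, 0.23663202]), 'orientation': array([ 1.79906430e+02, -6.46998739e-03, -2.04523816e+01]), 'force': array([-0.4901489 ,  0.01092495, -0.05113076]), 'moment': array([ 0.02816485, -0.04100652, -0.01121626]), 'opening': 0.08762179785464053}
scene [[393.18811656   0.         277.88424467]
 [  0.         393.18811656 208.79840885]
 [  0.           0.           1.        ]] [-0.03584159  0.          0.          0.          0.        ] [[-0.59010129  0.54618796 -0.59452433  1.1154248 ]
 [ 0.80709695  0.38144687 -0.45065819  0.41736103]
 [-0.01936463 -0.74577275 -0.66591893  0.68701016]
 [ 0.          0.          0.          1.        ]]
top [[472.80624847   0.         282.19913136]
 [  0.         472.80624847 203.32483256]
 [  0.           0.           1.        ]] [-0.13337739  0.          0.          0.          0.        ] [[ 1.39474264e-02 -9.88548998e-01  1.50254280e-01  4.19939484e-01]
 [-9.99901713e-01 -1.40033229e-02  6.86068169e-04 -1.77392276e-02]
 [ 1.42584721e-03 -1.50249081e-01 -9.88647147e-01  1.08869269e+00]
 [ 0.00000000e+00  0.00000000e+00  0.00000000e+00  1.00000000e+00]]
```

View pics/scene0.png

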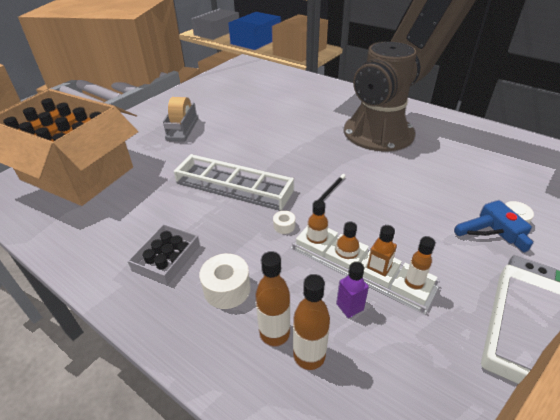

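View pics/top0.png

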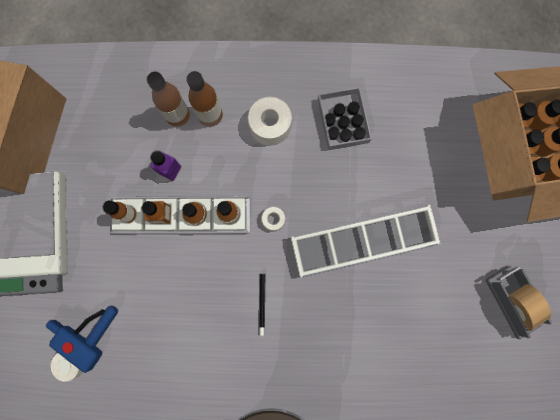

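```bash
cat > h.py <<'E'
import numpy as np, cv2
from scipy.spatial.transform import Rotation as R
from plant import ctrl,cams,order
def ray(s,px,T=None):
    T=s["cam_to_world"] if T is None else T
    p=cv2.undistortPoints(np.array(px,float).reshape(-1,1,2),s["K"],np.array(s["D"])).reshape(-1,2)
    return T[:3,3],np.c_[p,np.ones(len(p))]@T[:3,:3].T
def plane(s,px,z,T=None):
    o,d=ray(s,px,T); return o+d*((np.asarray(z)-o[2])/d[:,2])[:,None]
def cross(s1,p1,s2,p2):
    o1,d1=ray(s1,[p1]);o2,d2=ray(s2,[p2]);A=np.c_[d1[0],-d2[0]]
    t=np.linalg.lstsq(A,o2-o1,rcond=None)[0]; a=o1+d1[0]*t[0];b=o2+d2[0]*t[1]
    return (a+b)/2,np.linalg.norm(a-b)
E
python3 - <<'E'
from h import *
S,T=cams.snapshot("scene"),cams.snapshot("top")
def caps(s,box):
    g=s["img"].max(2); x0,y0,x1,y1=box; m=np.zeros_like(g); m[y0:y1,x0:x1]=(g[y0:y1,x0:x1]<45)
    n,l,st,c=cv2.connectedComponentsWithStats(m); return [(np.round(c[i],1).tolist(),st[i].tolist()) for i in range(1,n) if st[i,4]>40]
print("top",*caps(T,(98,150,250,235)),sep="\n"); print("scene",*caps(S,(300,195,440,300)),sep="\n")
w=(T["img"].min(2)>170).astype(np.uint8)
for name,(x0,y0,x1,y1),z in(("rack",(284,200,445,280),.044),("tray",(105,192,255,238),.034)):
    m=np.zeros_like(w); m[y0:y1,x0:x1]=w[y0:y1,x0:x1]
    n,l,st,c=cv2.connectedComponentsWithStats(m); print(name,[s.tolist() for s in st[1:] if s[4]>80])
    q=np.vstack([np.argwhere(l==i)[:,::-1] for i in range(1,n) if st[i,4]>80]).astype(np.float32)
    b=cv2.boxPoints(cv2.minAreaRect(q)); P=plane(T,b,z); print(b.round(1).tolist(),P.round(4).tolist(),"centre",P.mean(0).round(4))
    for i in range(4): print(np.linalg.norm(P[i]-P[i-1]).round(4),end=" ")
    print()
big=cv2.resize(T["img"][140:300,90:450],None,fx=2.2,fy=2.2,interpolation=cv2.INTER_CUBIC); cv2.imwrite("pics/crop1.png",big[:,:,::-1])
E
```

```text
top
([157.6, 157.9], [151, 152, 14, 13, 141])
([110.5, 207.2], [103, 201, 16, 14, 165])
([149.1, 207.9], [142, 202, 15, 13, 153])
([224.1, 207.9], [218, 202, 13, 13, 140])
([189.1, 209.9], [183, 204, 14, 13, 138])
scene
([319.1, 206.2], [314, 195, 13, 20, 146])
([349.8, 229.5], [345, 223, 11, 14, 131])
([386.7, 233.5], [380, 226, 14, 16, 163])
([426.1, 245.5], [419, 238, 15, 16, 183])
([356.0, 270.9], [349, 263, 14, 17, 188])
([313.8, 287.8], [304, 276, 20, 24, 373])
rack [[292, 205, 148, 72, 1438]]
[[291.1000061035156, 237.1999969482422], [430.70001220703125, 204.39999389648438], [439.8999938964844, 243.60000610351562], [300.29998779296875, 276.3999938964844]] [[0.5031, -0.0377, 0.044], [0.5811, -0.3534, 0.044], [0.4924, -0.3721, 0.044], [0.4173, -0.0589, 0.044]] centre [ 0.4985 -0.2055  0.044 ]
0.0884 0.3253 0.0906 0.3221 
tray [[113, 199, 30, 13, 167], [145, 199, 31, 31, 307], [179, 199, 31, 12, 167], [213, 199, 32, 30, 376], [246, 199, 4, 33, 101], [112, 221, 30, 9, 173], [179, 222, 31, 7, 149]]
[[112.0, 199.0], [249.0, 199.0], [249.0, 231.0], [112.0, 231.0]] [[0.5847, 0.3745, 0.034], [0.5891, 0.0582, 0.034], [0.5165, 0.0564, 0.034], [0.511, 0.3696, 0.034]] centre [0.5503 0.2147 0.034 ]
0.0739 0.3163 0.0726 0.3132
```

View pics/crop1.png

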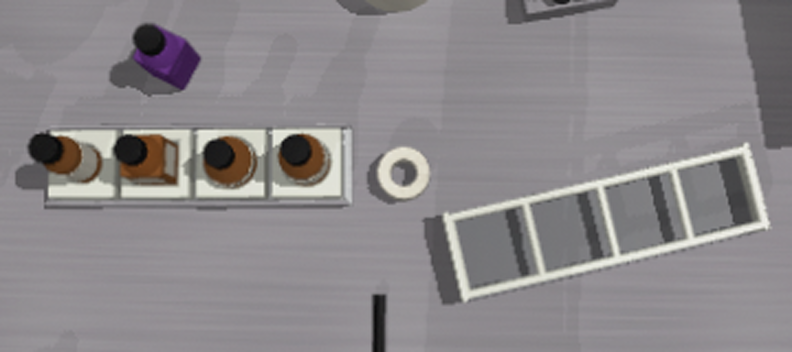

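```bash
python3 - <<'E'
from h import *
S,T=cams.snapshot("scene"),cams.snapshot("top")
tp=[(110.5,207.2),(149.1,207.9),(189.1,209.9),(224.1,207.9),(157.6,157.9)]; sp=[(426.1,245.5),(386.7,233.5),(349.8,229.5),(319.1,206.2),(356,270.9)]
for n,a,b,zt in zip(["slim","square","stubby","round","purple"],tp,sp,[.152,.140,.108,.132,.128]):
    print(n,*[np.round(v,4) for v in cross(T,a,S,b)],"plane top-8mm",plane(T,[a],zt-.006)[0].round(4))
c=np.array([.4985,-.2055]);y=np.radians(13.7)
for v in(.117,.039,-.039,-.117): print("pocket",(c+v*np.array([-np.sin(y),np.cos(y)])).round(4))
print(ctrl.get_obs()["clock"],cams.snapshot("wrist")["T_tool_cam"].round(3))
E
```

```text
slim [0.551  0.3371 0.14  ] 0.0001 plane top-8mm [0.5502 0.3348 0.146 ]
square [0.5523 0.2593 0.1279] 0.001 plane top-8mm [0.5516 0.2571 0.134 ]
stubby [0.5537 0.1813 0.0959] 0.0006 plane top-8mm [0.553  0.1798 0.102 ]
round [0.555  0.1035 0.1235] 0.0016 plane top-8mm [0.555  0.1025 0.126 ]
purple [0.662  0.2506 0.1157] 0.0007 plane top-8mm [0.6606 0.2485 0.122 ]
pocket [ 0.4708 -0.0918]
pocket [ 0.4893 -0.1676]
pocket [ 0.5077 -0.2434]
pocket [ 0.5262 -0.3192]
0.3 [[ 0.    -0.969 -0.245  0.066]
 [ 1.     0.    -0.001  0.   ]
 [ 0.001 -0.245  0.969 -0.148]
 [ 0.     0.     0.     1.   ]]
```

Candidates with top-view pixels:
- Job bottles, left to right: slim cap (110,207), square (149,208), stubby (189,210), round (224,208).
- Look-alikes: purple square (158,158), two large bottles (168,100) and (203,98), black-capped vials (345,120), boxed bottles (545,135).

The crop confirms the order. The triangulated caps are 78 mm apart and at the right heights for each type. The rack lies to the right, with its leftmost pocket at (312,250).

I'll move round first, so nothing has to be carried over another bottle.

Request:
jog_arm --motion '[{"offset": [10, 8, 0], "roll": 0.024, "hand": 60}, {"offset": [29, 23, 0], "roll": 0.073, "hand": 60}, {"offset": [58, 46, 0], "roll": 0.146, "hand": 60}, {"offset": [87, 69, 0], "roll": 0.22, "hand": 60}, {"offset": [116, 92, 0], "roll": 0.29, "hand": 60}, {"offset": [145, 115, 0], "roll": 0.364, "hand": 60}, {"offset": [174, 138, 0], "roll": 0.437, "hand": 60}, {"offset": [203, 161, 0], "roll": 0.51, "hand": 60}, {"offset": [232, 184, 0], "roll": 0.583, "hand": 60}, {"offset": [261, 207, 0], "roll": 0.656, "hand": 60}, {"offset": [290, 230, 0], "roll": 0.728, "hand": 60}, {"offset": [319, 253, 0], "roll": 0.8, "hand": 60}, {"offset": [348, 276, 0], "roll": 0.874, "hand": 60}, {"offset": [377, 299, 0], "roll": 0.947, "hand": 60}, {"offset": [406, 322, 0], "roll": 1.02, "hand": 60}, {"offset": [435, 345, 0], "roll": 1.093, "hand": 60}, {"offset": [460, 365, 0], "roll": 1.153, "hand": 60}, {"offset": [474, 376, 0], "roll": 1.19, "hand": 60}, {"offset": [484, 384, 0], "roll": 1.214, "hand": 60}, {"offset": [484, 384, 0], "roll": 1.214, "hand": 60}]'

```text
clock: 2.02
tool_pos: [0.5557, 0.1014, 0.2374]
orientation: [180.0, -0.0, -90.2]
force: [0.7, 0.2, 1.6]
opening: 0.0598
```

```bash
python3 - <<'E'
from h import *
o=ctrl.get_obs(); s=cams.snapshot("wrist")
W=np.eye(4);W[:3,:3]=R.from_euler("xyz",o["orientation"],degrees=True).as_matrix();W[:3,3]=o["tool_pos"];C=W@s["T_tool_cam"]
print(o["tool_pos"].round(4),o["orientation"].round(2))
img=s["img"][:,:,::-1].copy()
Ci=np.linalg.inv(C)
for p in([.5547,.103,.132],[.5537,.1813,.108]):
    u=cv2.projectPoints(np.array([p]),cv2.Rodrigues(Ci[:3,:3])[0],Ci[:3,3],s["K"],np.array(s["D"]))[0].ravel(); print(u)
    cv2.drawMarker(img,tuple(int(v) for v in u),(0,255,0),0,14,1)
cv2.imwrite("pics/wrist1.png",img)
E
```

```text
[0.5557 0.1014 0.2374] [ 1.7999e+02 -2.0000e-02 -9.0230e+01]
[280.90564772 212.37104562]
[282.16201192 293.4140685 ]
```

View pics/wrist1.png

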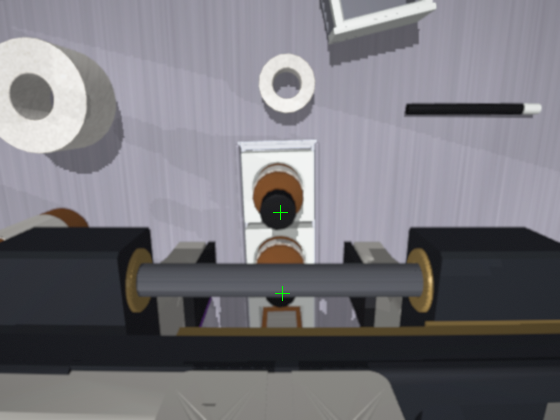

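The wrist view shows the round cap at (277,210), against a predicted (281,212), so they agree within about 1.5 mm. I'll descend and grip.

Request:
jog_arm --motion '[{"offset": [-1, 0, 10], "roll": 0, "hand": 60}, {"offset": [-2, 0, 30], "roll": 0, "hand": 60}, {"offset": [-2, 0, 50], "roll": 0, "hand": 60}, {"offset": [-2, 0, 70], "roll": 0, "hand": 60}, {"offset": [-2, 0, 90], "roll": 0, "hand": 60}, {"offset": [-2, 0, 105], "roll": 0, "hand": 60}, {"offset": [-2, 0, 116], "roll": 0, "hand": 60}, {"offset": [-2, 0, 123], "roll": 0, "hand": 60}, {"offset": [-2, 0, 125], "roll": 0, "hand": 60}, {"offset": [-2, 0, 125], "roll": 0, "hand": 60}, {"offset": [-2, 0, 125], "roll": 0, "hand": 15}, {"offset": [-2, 0, 125], "roll": 0, "hand": 15}, {"offset": [-2, 0, 125], "roll": 0, "hand": 15}, {"offset": [-2, 0, 125], "roll": 0, "hand": 15}, {"offset": [-2, 0, 125], "roll": 0, "hand": 15}, {"offset": [-2, 0, 125], "roll": 0, "hand": 15}, {"offset": [-2, 0, 125], "roll": 0, "hand": 15}, {"offset": [-2, 0, 125], "roll": 0, "hand": 15}]'

```text
clock: 3.57
tool_pos: [0.5554, 0.1056, 0.1129]
orientation: [-180.0, 0.0, -90.0]
force: [0.9, -0.1, 1.7]
opening: 0.0274
```

Request:
jog_arm --motion '[{"offset": [0, 0, -5], "roll": 0, "hand": 15}, {"offset": [0, 0, -20], "roll": 0, "hand": 15}, {"offset": [0, 0, -45], "roll": 0, "hand": 15}, {"offset": [0, 0, -70], "roll": 0, "hand": 15}, {"offset": [0, 0, -90], "roll": 0, "hand": 15}, {"offset": [10, 1, -90], "roll": 0, "hand": 15}, {"offset": [30, 2, -90], "roll": 0, "hand": 15}, {"offset": [60, 4, -90], "roll": 0, "hand": 15}, {"offset": [95, 6, -90], "roll": 0, "hand": 15}, {"offset": [130, 9, -90], "roll": 0, "hand": 15}, {"offset": [165, 11, -90], "roll": 0, "hand": 15}, {"offset": [200, 14, -90], "roll": 0, "hand": 15}, {"offset": [235, 16, -90], "roll": 0, "hand": 15}, {"offset": [270, 18, -90], "roll": 0, "hand": 15}, {"offset": [305, 21, -90], "roll": 0, "hand": 15}, {"offset": [340, 23, -90], "roll": 0, "hand": 15}, {"offset": [370, 25, -90], "roll": 0, "hand": 15}, {"offset": [395, 27, -90], "roll": 0, "hand": 15}, {"offset": [412, 28, -90], "roll": 0, "hand": 15}, {"offset": [425, 29, -90], "roll": 0, "hand": 15}]'

```text
clock: 5.23
tool_pos: [0.5249, -0.321, 0.2013]
orientation: [179.9, 0.1, -90.1]
force: [0.3, 0.1, -1.6]
opening: 0.0271
```

```bash
python3 - <<'E'
from h import *
print(ctrl.get_obs()["tool_pos"].round(4))
a=cams.snapshot("scene")["img"][130:330,150:450]; b=cams.snapshot("wrist")["img"]
cv2.imwrite("pics/c2.png",np.vstack([cv2.resize(a,(560,373),interpolation=2)[:, :],b])[:,:,::-1][:790])
cv2.imwrite("pics/c2.png",np.hstack([cv2.resize(a,(450,300)),cv2.resize(b,(350,300))])[:,:,::-1])
E
```

```text
[ 0.5249 -0.321   0.2013]
```

View pics/c2.png

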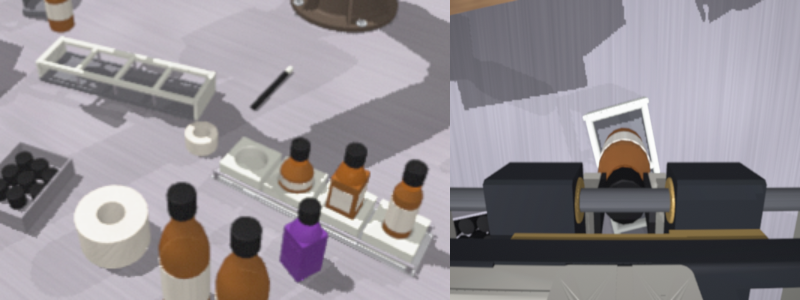

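The bottle hangs upright over the rightmost pocket and its puck stayed in place. I'll lower it.

Request:
jog_arm --motion '[{"offset": [0, 0, 8], "roll": 0, "hand": 15}, {"offset": [0, 0, 22], "roll": 0, "hand": 15}, {"offset": [0, 0, 38], "roll": 0, "hand": 15}, {"offset": [0, 0, 54], "roll": 0, "hand": 15}, {"offset": [0, 0, 68], "roll": 0, "hand": 15}, {"offset": [0, 0, 78], "roll": 0, "hand": 15}, {"offset": [0, 0, 84], "roll": 0, "hand": 15}, {"offset": [0, 0, 88], "roll": 0, "hand": 15}, {"offset": [0, 0, 90], "roll": 0, "hand": 15}, {"offset": [0, 0, 91], "roll": 0, "hand": 15}, {"offset": [0, 0, 91], "roll": 0, "hand": 15}, {"offset": [0, 0, 91], "roll": 0, "hand": 15}]'

```text
clock: 6.33
tool_pos: [0.5265, -0.3195, 0.1122]
orientation: [-179.9, -0.0, -90.0]
force: [-0.4, 0.5, -3.0]
opening: 0.027
```

Request:
jog_arm --motion '[{"offset": [0, 0, 1], "roll": 0, "hand": 15}, {"offset": [0, 0, 1], "roll": 0, "hand": 15}, {"offset": [0, 0, 1.5], "roll": 0, "hand": 15}, {"offset": [0, 0, 1.5], "roll": 0, "hand": 15}]'

```text
clock: 6.67
tool_pos: [0.5266, -0.3197, 0.1108]
orientation: [-179.9, -0.0, -90.0]
force: [-0.4, -0.2, 2.1]
opening: 0.0271
```

Request:
jog_arm --motion '[{"offset": [0, 0, 0], "roll": 0, "hand": 60}, {"offset": [0, 0, 0], "roll": 0, "hand": 60}, {"offset": [0, 0, 0], "roll": 0, "hand": 60}, {"offset": [0, 0, 0], "roll": 0, "hand": 60}, {"offset": [0, 0, -5], "roll": 0, "hand": 60}, {"offset": [0, 0, -20], "roll": 0, "hand": 60}, {"offset": [0, 0, -40], "roll": 0, "hand": 60}, {"offset": [0, 0, -55], "roll": 0, "hand": 60}, {"offset": [-15, -1, -55], "roll": 0, "hand": 60}, {"offset": [-45, -2, -55], "roll": 0, "hand": 60}, {"offset": [-80, -4, -55], "roll": 0, "hand": 60}, {"offset": [-120, -6, -55], "roll": 0, "hand": 60}, {"offset": [-160, -9, -55], "roll": 0, "hand": 60}, {"offset": [-200, -11, -55], "roll": 0, "hand": 60}, {"offset": [-240, -13, -55], "roll": 0, "hand": 60}, {"offset": [-280, -15, -55], "roll": 0, "hand": 60}, {"offset": [-320, -17, -55], "roll": 0, "hand": 60}, {"offset": [-350, -19, -55], "roll": 0, "hand": 60}, {"offset": [-370, -20, -55], "roll": 0, "hand": 60}, {"offset": [-380, -20, -55], "roll": 0, "hand": 60}]'

```text
clock: 8.33
tool_pos: [0.5464, 0.0632, 0.1656]
orientation: [-180.0, 0.0, -89.9]
force: [0.2, -0.9, 0.1]
opening: 0.0598
```

Request:
jog_arm --motion '[{"offset": [-15, -1, 0], "roll": 0, "hand": 60}, {"offset": [-45, -3, 0], "roll": 0, "hand": 60}, {"offset": [-80, -5, 0], "roll": 0, "hand": 60}, {"offset": [-105, -6, 0], "roll": 0, "hand": 60}, {"offset": [-117, -7, 0], "roll": 0, "hand": 60}, {"offset": [-120, -7, 5], "roll": 0, "hand": 60}, {"offset": [-120, -7, 20], "roll": 0, "hand": 60}, {"offset": [-120, -7, 38], "roll": 0, "hand": 60}, {"offset": [-120, -7, 54], "roll": 0, "hand": 60}, {"offset": [-120, -7, 66], "roll": 0, "hand": 60}, {"offset": [-120, -7, 74], "roll": 0, "hand": 60}, {"offset": [-120, -7, 78], "roll": 0, "hand": 60}, {"offset": [-120, -7, 78], "roll": 0, "hand": 60}, {"offset": [-120, -7, 78], "roll": 0, "hand": 15}, {"offset": [-120, -7, 78], "roll": 0, "hand": 15}, {"offset": [-120, -7, 78], "roll": 0, "hand": 15}, {"offset": [-120, -7, 78], "roll": 0, "hand": 15}, {"offset": [-120, -7, 78], "roll": 0, "hand": 15}, {"offset": [-120, -7, 78], "roll": 0, "hand": 15}, {"offset": [-120, -7, 78], "roll": 0, "hand": 15}]'

```text
clock: 10.0
tool_pos: [0.5534, 0.1808, 0.0874]
orientation: [-180.0, 0.0, -90.0]
force: [-0.3, 0.4, 1.1]
opening: 0.0275
```

Request:
jog_arm --motion '[{"offset": [0, 0, -5], "roll": 0, "hand": 15}, {"offset": [0, 0, -20], "roll": 0, "hand": 15}, {"offset": [0, 0, -45], "roll": 0, "hand": 15}, {"offset": [0, 0, -70], "roll": 0, "hand": 15}, {"offset": [0, 0, -90], "roll": 0, "hand": 15}, {"offset": [10, 1, -90], "roll": 0, "hand": 15}, {"offset": [30, 3, -90], "roll": 0, "hand": 15}, {"offset": [60, 6, -90], "roll": 0, "hand": 15}, {"offset": [95, 10, -90], "roll": 0, "hand": 15}, {"offset": [130, 14, -90], "roll": 0, "hand": 15}, {"offset": [165, 18, -90], "roll": 0, "hand": 15}, {"offset": [200, 22, -90], "roll": 0, "hand": 15}, {"offset": [235, 26, -90], "roll": 0, "hand": 15}, {"offset": [270, 30, -90], "roll": 0, "hand": 15}, {"offset": [305, 33, -90], "roll": 0, "hand": 15}, {"offset": [340, 37, -90], "roll": 0, "hand": 15}, {"offset": [370, 40, -90], "roll": 0, "hand": 15}, {"offset": [395, 43, -90], "roll": 0, "hand": 15}, {"offset": [412, 45, -90], "roll": 0, "hand": 15}, {"offset": [424, 46, -90], "roll": 0, "hand": 15}]'

```text
clock: 11.67
tool_pos: [0.5059, -0.2451, 0.1764]
orientation: [179.9, 0.0, -90.1]
force: [1.2, 0.0, -1.8]
opening: 0.0272
```

Request:
jog_arm --motion '[{"offset": [0, 0, 8], "roll": 0, "hand": 15}, {"offset": [0, 0, 22], "roll": 0, "hand": 15}, {"offset": [0, 0, 38], "roll": 0, "hand": 15}, {"offset": [0, 0, 54], "roll": 0, "hand": 15}, {"offset": [0, 0, 68], "roll": 0, "hand": 15}, {"offset": [0, 0, 78], "roll": 0, "hand": 15}, {"offset": [0, 0, 84], "roll": 0, "hand": 15}, {"offset": [0, 0, 88], "roll": 0, "hand": 15}, {"offset": [0, 0, 90], "roll": 0, "hand": 15}, {"offset": [0, 0, 91], "roll": 0, "hand": 15}, {"offset": [0, 0, 91], "roll": 0, "hand": 15}, {"offset": [0, 0, 91], "roll": 0, "hand": 15}]'

```text
clock: 12.67
tool_pos: [0.5076, -0.2435, 0.0867]
orientation: [-179.9, -0.0, -90.0]
force: [-0.5, 0.9, -2.3]
opening: 0.0273
```

Request:
jog_arm --motion '[{"offset": [0, 0, 1], "roll": 0, "hand": 15}, {"offset": [0, 0, 1], "roll": 0, "hand": 15}, {"offset": [0, 0, 1.5], "roll": 0, "hand": 15}, {"offset": [0, 0, 1.5], "roll": 0, "hand": 15}]'

```text
clock: 13.0
tool_pos: [0.5077, -0.2436, 0.0853]
orientation: [-179.9, -0.0, -90.0]
force: [0.3, -0.1, 4.5]
opening: 0.0275
```

Request:
jog_arm --motion '[{"offset": [0, 0, 0], "roll": 0, "hand": 60}, {"offset": [0, 0, 0], "roll": 0, "hand": 60}, {"offset": [0, 0, 0], "roll": 0, "hand": 60}, {"offset": [0, 0, 0], "roll": 0, "hand": 60}, {"offset": [0, 0, -5], "roll": 0, "hand": 60}, {"offset": [0, 0, -25], "roll": 0, "hand": 60}, {"offset": [0, 0, -55], "roll": 0, "hand": 60}, {"offset": [0, 0, -85], "roll": 0, "hand": 60}, {"offset": [-15, -1, -100], "roll": 0, "hand": 60}, {"offset": [-45, -4, -100], "roll": 0, "hand": 60}, {"offset": [-80, -7, -100], "roll": 0, "hand": 60}, {"offset": [-120, -11, -100], "roll": 0, "hand": 60}, {"offset": [-160, -14, -100], "roll": 0, "hand": 60}, {"offset": [-200, -18, -100], "roll": 0, "hand": 60}, {"offset": [-240, -21, -100], "roll": 0, "hand": 60}, {"offset": [-280, -25, -100], "roll": 0, "hand": 60}, {"offset": [-320, -29, -100], "roll": 0, "hand": 60}, {"offset": [-350, -31, -100], "roll": 0, "hand": 60}, {"offset": [-370, -33, -100], "roll": 0, "hand": 60}, {"offset": [-380, -34, -100], "roll": 0, "hand": 60}]'

```text
clock: 14.67
tool_pos: [0.5413, 0.1393, 0.1848]
orientation: [-180.0, 0.0, -89.9]
force: [-0.6, -1.2, -0.1]
opening: 0.06
```

Request:
jog_arm --motion '[{"offset": [-15, -1, 0], "roll": 0, "hand": 60}, {"offset": [-45, -4, 0], "roll": 0, "hand": 60}, {"offset": [-80, -7, 0], "roll": 0, "hand": 60}, {"offset": [-107, -10, 0], "roll": 0, "hand": 60}, {"offset": [-119, -11, 0], "roll": 0, "hand": 60}, {"offset": [-123, -11, 4], "roll": 0, "hand": 60}, {"offset": [-123, -11, 16], "roll": 0, "hand": 60}, {"offset": [-123, -11, 32], "roll": 0, "hand": 60}, {"offset": [-123, -11, 46], "roll": 0, "hand": 60}, {"offset": [-123, -11, 56], "roll": 0, "hand": 60}, {"offset": [-123, -11, 62], "roll": 0, "hand": 60}, {"offset": [-123, -11, 65], "roll": 0, "hand": 60}, {"offset": [-123, -11, 65], "roll": 0, "hand": 60}, {"offset": [-123, -11, 65], "roll": 0, "hand": 15}, {"offset": [-123, -11, 65], "roll": 0, "hand": 15}, {"offset": [-123, -11, 65], "roll": 0, "hand": 15}, {"offset": [-123, -11, 65], "roll": 0, "hand": 15}, {"offset": [-123, -11, 65], "roll": 0, "hand": 15}, {"offset": [-123, -11, 65], "roll": 0, "hand": 15}, {"offset": [-123, -11, 65], "roll": 0, "hand": 15}]'

```text
clock: 16.33
tool_pos: [0.5523, 0.2598, 0.1198]
orientation: [-180.0, 0.0, -90.0]
force: [-0.1, -0.0, 0.8]
opening: 0.0273
```

```bash
python3 - <<'E'
from h import *
a=cams.snapshot("scene")["img"][130:330,150:450]
cv2.imwrite("pics/c3.png",cv2.resize(a,(600,400))[:,:,::-1])
E
```

```text
(no output)
```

View pics/c3.png

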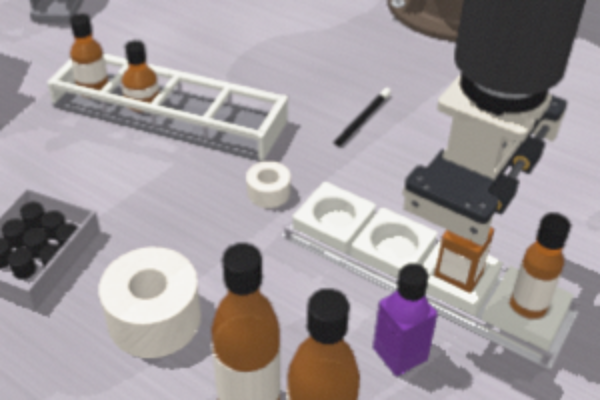

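Round and stubby stand upright in the two right-hand pockets, crop (88,50) and (138,75). The empty pucks are in place and the square bottle is gripped. Now I'll carry it to pocket 2.

Request:
jog_arm --motion '[{"offset": [0, 0, -5], "roll": 0, "hand": 15}, {"offset": [0, 0, -20], "roll": 0, "hand": 15}, {"offset": [0, 0, -45], "roll": 0, "hand": 15}, {"offset": [0, 0, -70], "roll": 0, "hand": 15}, {"offset": [0, 0, -90], "roll": 0, "hand": 15}, {"offset": [10, 1, -90], "roll": 0, "hand": 15}, {"offset": [30, 4, -90], "roll": 0, "hand": 15}, {"offset": [60, 9, -90], "roll": 0, "hand": 15}, {"offset": [95, 14, -90], "roll": 0, "hand": 15}, {"offset": [130, 19, -90], "roll": 0, "hand": 15}, {"offset": [165, 24, -90], "roll": 0, "hand": 15}, {"offset": [200, 30, -90], "roll": 0, "hand": 15}, {"offset": [235, 35, -90], "roll": 0, "hand": 15}, {"offset": [270, 40, -90], "roll": 0, "hand": 15}, {"offset": [305, 45, -90], "roll": 0, "hand": 15}, {"offset": [340, 50, -90], "roll": 0, "hand": 15}, {"offset": [370, 55, -90], "roll": 0, "hand": 15}, {"offset": [395, 58, -90], "roll": 0, "hand": 15}, {"offset": [415, 61, -90], "roll": 0, "hand": 15}, {"offset": [427, 63, -90], "roll": 0, "hand": 15}]'

```text
clock: 18.05
tool_pos: [0.4869, -0.1697, 0.2084]
orientation: [179.9, 0.0, -90.1]
force: [0.3, 0.2, -1.9]
opening: 0.0272
```

Request:
jog_arm --motion '[{"offset": [0, 0, 8], "roll": 0, "hand": 15}, {"offset": [0, 0, 22], "roll": 0, "hand": 15}, {"offset": [0, 0, 38], "roll": 0, "hand": 15}, {"offset": [0, 0, 54], "roll": 0, "hand": 15}, {"offset": [0, 0, 68], "roll": 0, "hand": 15}, {"offset": [0, 0, 78], "roll": 0, "hand": 15}, {"offset": [0, 0, 84], "roll": 0, "hand": 15}, {"offset": [0, 0, 88], "roll": 0, "hand": 15}, {"offset": [0, 0, 90], "roll": 0, "hand": 15}, {"offset": [0, 0, 91], "roll": 0, "hand": 15}, {"offset": [0, 0, 91], "roll": 0, "hand": 15}, {"offset": [0, 0, 91], "roll": 0, "hand": 15}]'

```text
clock: 19.05
tool_pos: [0.4895, -0.1674, 0.1191]
orientation: [-179.9, -0.0, -90.0]
force: [0.1, 0.3, -2.7]
opening: 0.0275
```

Request:
jog_arm --motion '[{"offset": [0, 0, 1], "roll": 0, "hand": 15}, {"offset": [0, 0, 1], "roll": 0, "hand": 15}, {"offset": [0, 0, 1.5], "roll": 0, "hand": 15}, {"offset": [0, 0, 1.5], "roll": 0, "hand": 15}]'

```text
clock: 19.38
tool_pos: [0.4897, -0.1675, 0.1177]
orientation: [-179.9, -0.0, -90.0]
force: [-0.5, 0.9, 3.6]
opening: 0.0273
```

Request:
jog_arm --motion '[{"offset": [0, 0, 0], "roll": 0, "hand": 60}, {"offset": [0, 0, 0], "roll": 0, "hand": 60}, {"offset": [0, 0, 0], "roll": 0, "hand": 60}, {"offset": [0, 0, 0], "roll": 0, "hand": 60}, {"offset": [0, 0, -5], "roll": 0, "hand": 60}, {"offset": [0, 0, -25], "roll": 0, "hand": 60}, {"offset": [0, 0, -50], "roll": 0, "hand": 60}, {"offset": [0, 0, -75], "roll": 0, "hand": 60}, {"offset": [-15, -2, -85], "roll": 0, "hand": 60}, {"offset": [-45, -5, -85], "roll": 0, "hand": 60}, {"offset": [-80, -10, -85], "roll": 0, "hand": 60}, {"offset": [-120, -14, -85], "roll": 0, "hand": 60}, {"offset": [-160, -19, -85], "roll": 0, "hand": 60}, {"offset": [-200, -24, -85], "roll": 0, "hand": 60}, {"offset": [-240, -29, -85], "roll": 0, "hand": 60}, {"offset": [-280, -34, -85], "roll": 0, "hand": 60}, {"offset": [-320, -39, -85], "roll": 0, "hand": 60}, {"offset": [-350, -42, -85], "roll": 0, "hand": 60}, {"offset": [-370, -45, -85], "roll": 0, "hand": 60}, {"offset": [-380, -46, -85], "roll": 0, "hand": 60}]'

```text
clock: 21.05
tool_pos: [0.5354, 0.2153, 0.2021]
orientation: [-180.0, 0.0, -89.9]
force: [-0.0, 0.3, 0.2]
opening: 0.06
```

Request:
jog_arm --motion '[{"offset": [-15, -2, 0], "roll": 0, "hand": 60}, {"offset": [-45, -5, 0], "roll": 0, "hand": 60}, {"offset": [-80, -10, 0], "roll": 0, "hand": 60}, {"offset": [-107, -13, 0], "roll": 0, "hand": 60}, {"offset": [-120, -15, 0], "roll": 0, "hand": 60}, {"offset": [-125, -15, 4], "roll": 0, "hand": 60}, {"offset": [-125, -15, 16], "roll": 0, "hand": 60}, {"offset": [-125, -15, 32], "roll": 0, "hand": 60}, {"offset": [-125, -15, 48], "roll": 0, "hand": 60}, {"offset": [-125, -15, 60], "roll": 0, "hand": 60}, {"offset": [-125, -15, 68], "roll": 0, "hand": 60}, {"offset": [-125, -15, 71], "roll": 0, "hand": 60}, {"offset": [-125, -15, 71], "roll": 0, "hand": 60}, {"offset": [-125, -15, 71], "roll": 0, "hand": 15}, {"offset": [-125, -15, 71], "roll": 0, "hand": 15}, {"offset": [-125, -15, 71], "roll": 0, "hand": 15}, {"offset": [-125, -15, 71], "roll": 0, "hand": 15}, {"offset": [-125, -15, 71], "roll": 0, "hand": 15}, {"offset": [-125, -15, 71], "roll": 0, "hand": 15}, {"offset": [-125, -15, 71], "roll": 0, "hand": 15}]'

```text
clock: 22.72
tool_pos: [0.5504, 0.3378, 0.1314]
orientation: [-180.0, 0.0, -90.0]
force: [0.5, 0.2, 1.4]
opening: 0.0277
```

Request:
jog_arm --motion '[{"offset": [0, 0, -5], "roll": 0, "hand": 15}, {"offset": [0, 0, -20], "roll": 0, "hand": 15}, {"offset": [0, 0, -45], "roll": 0, "hand": 15}, {"offset": [0, 0, -70], "roll": 0, "hand": 15}, {"offset": [0, 0, -90], "roll": 0, "hand": 15}, {"offset": [10, 2, -90], "roll": 0, "hand": 15}, {"offset": [30, 6, -90], "roll": 0, "hand": 15}, {"offset": [60, 11, -90], "roll": 0, "hand": 15}, {"offset": [95, 18, -90], "roll": 0, "hand": 15}, {"offset": [130, 24, -90], "roll": 0, "hand": 15}, {"offset": [165, 31, -90], "roll": 0, "hand": 15}, {"offset": [200, 37, -90], "roll": 0, "hand": 15}, {"offset": [235, 44, -90], "roll": 0, "hand": 15}, {"offset": [270, 50, -90], "roll": 0, "hand": 15}, {"offset": [305, 57, -90], "roll": 0, "hand": 15}, {"offset": [340, 63, -90], "roll": 0, "hand": 15}, {"offset": [370, 69, -90], "roll": 0, "hand": 15}, {"offset": [397, 74, -90], "roll": 0, "hand": 15}, {"offset": [417, 78, -90], "roll": 0, "hand": 15}, {"offset": [430, 80, -90], "roll": 0, "hand": 15}]'

```text
clock: 24.38
tool_pos: [0.4685, -0.0944, 0.2207]
orientation: [179.9, 0.0, -90.1]
force: [0.7, 0.1, -1.8]
opening: 0.0273
```

Request:
jog_arm --motion '[{"offset": [0, 0, 8], "roll": 0, "hand": 15}, {"offset": [0, 0, 22], "roll": 0, "hand": 15}, {"offset": [0, 0, 38], "roll": 0, "hand": 15}, {"offset": [0, 0, 54], "roll": 0, "hand": 15}, {"offset": [0, 0, 68], "roll": 0, "hand": 15}, {"offset": [0, 0, 78], "roll": 0, "hand": 15}, {"offset": [0, 0, 84], "roll": 0, "hand": 15}, {"offset": [0, 0, 88], "roll": 0, "hand": 15}, {"offset": [0, 0, 90], "roll": 0, "hand": 15}, {"offset": [0, 0, 91], "roll": 0, "hand": 15}, {"offset": [0, 0, 91], "roll": 0, "hand": 15}, {"offset": [0, 0, 91], "roll": 0, "hand": 15}]'

```text
clock: 25.38
tool_pos: [0.4705, -0.0923, 0.1306]
orientation: [-179.9, 0.0, -90.0]
force: [-0.2, 0.3, -2.1]
opening: 0.0276
```

Request:
jog_arm --motion '[{"offset": [0, 0, 1], "roll": 0, "hand": 15}, {"offset": [0, 0, 1], "roll": 0, "hand": 15}, {"offset": [0, 0, 1.5], "roll": 0, "hand": 15}, {"offset": [0, 0, 1.5], "roll": 0, "hand": 15}]'

```text
clock: 25.72
tool_pos: [0.4708, -0.0924, 0.1293]
orientation: [-179.9, -0.0, -90.0]
force: [-1.7, 0.2, 5.2]
opening: 0.027
```

Contact confirmed by the force. I'll release, rise and move clear to the robot's left.

Request:
jog_arm --motion '[{"offset": [0, 0, 0], "roll": 0, "hand": 60}, {"offset": [0, 0, 0], "roll": 0, "hand": 60}, {"offset": [0, 0, 0], "roll": 0, "hand": 60}, {"offset": [0, 0, 0], "roll": 0, "hand": 60}, {"offset": [0, 0, -5], "roll": 0, "hand": 60}, {"offset": [0, 0, -25], "roll": 0, "hand": 60}, {"offset": [0, 0, -50], "roll": 0, "hand": 60}, {"offset": [0, 0, -80], "roll": 0, "hand": 60}, {"offset": [-20, 0, -110], "roll": 0, "hand": 60}, {"offset": [-50, 0, -120], "roll": 0, "hand": 60}, {"offset": [-90, 0, -120], "roll": 0, "hand": 60}, {"offset": [-130, 0, -120], "roll": 0, "hand": 60}, {"offset": [-170, 0, -120], "roll": 0, "hand": 60}, {"offset": [-210, 0, -120], "roll": 0, "hand": 60}, {"offset": [-250, 0, -120], "roll": 0, "hand": 60}, {"offset": [-290, 0, -120], "roll": 0, "hand": 60}, {"offset": [-330, 0, -120], "roll": 0, "hand": 60}, {"offset": [-370, 0, -120], "roll": 0, "hand": 60}, {"offset": [-400, 0, -120], "roll": 0, "hand": 60}, {"offset": [-420, 0, -120], "roll": 0, "hand": 60}]'

```text
clock: 27.38
tool_pos: [0.4698, 0.3305, 0.2485]
orientation: [180.0, -0.0, -89.9]
force: [0.3, 0.0, -0.0]
opening: 0.0598
```

Request:
jog_arm --motion '[{"offset": [-20, 10, 0], "roll": 0, "hand": 60}, {"offset": [-55, 30, 0], "roll": 0, "hand": 60}, {"offset": [-90, 50, 0], "roll": 0, "hand": 60}, {"offset": [-125, 70, 0], "roll": 0, "hand": 60}, {"offset": [-160, 90, 0], "roll": 0, "hand": 60}, {"offset": [-190, 110, 0], "roll": 0, "hand": 60}, {"offset": [-210, 120, 0], "roll": 0, "hand": 60}, {"offset": [-220, 125, 0], "roll": 0, "hand": 60}, {"offset": [-220, 125, 0], "roll": 0, "hand": 60}]'

```text
clock: 28.13
tool_pos: [0.3441, 0.5491, 0.2481]
orientation: [180.0, -0.0, -89.9]
force: [-0.3, 0.3, -0.6]
opening: 0.0601
```

```bash
python3 - <<'E'
from h import *
S,T=cams.snapshot("scene"),cams.snapshot("top")
def caps(s,box):
    g=s["img"].max(2); x0,y0,x1,y1=box; m=np.zeros_like(g); m[y0:y1,x0:x1]=(g[y0:y1,x0:x1]<45)
    n,l,st,c=cv2.connectedComponentsWithStats(m); return sorted([c[i].round(1).tolist()for i in range(1,n) if st[i,4]>60])
t=caps(T,(270,170,460,285)); s=caps(S,(160,120,300,210))[::-1]; print(t,s)
c=np.array([.4985,-.2055]);y=np.radians(13.7);Rm=np.array([[np.cos(y),np.sin(y)],[-np.sin(y),np.cos(y)]])
for a,b in zip(t,s):
    p,e=cross(T,a,S,b); print(p.round(4),e.round(4),"in rack",(Rm@(p[:2]-c)).round(4))
w=T["img"][140:300,90:450]; v=S["img"][130:330,150:450]
cv2.imwrite("pics/end.png",np.vstack([cv2.resize(w,(540,240)),cv2.resize(v,(540,350))])[:,:,::-1]); print(ctrl.get_obs()["clock"])
E
```

```text
[[319.2, 249.8], [355.0, 241.3], [386.3, 234.2], [424.6, 225.0]] [[269.7, 153.9], [242.3, 151.9], [217.5, 156.2], [190.1, 142.5]]
[ 0.471  -0.0925  0.1376] 0.0004 in rack [0.     0.1163]
[ 0.4898 -0.1668  0.126 ] 0.0002 in rack [0.0007 0.0396]
[ 0.5085 -0.2395  0.0951] 0.0021 in rack [ 0.0017 -0.0354]
[ 0.5273 -0.3166  0.1201] 0.005 in rack [ 0.0017 -0.1148]
28.2333
```

View pics/end.png

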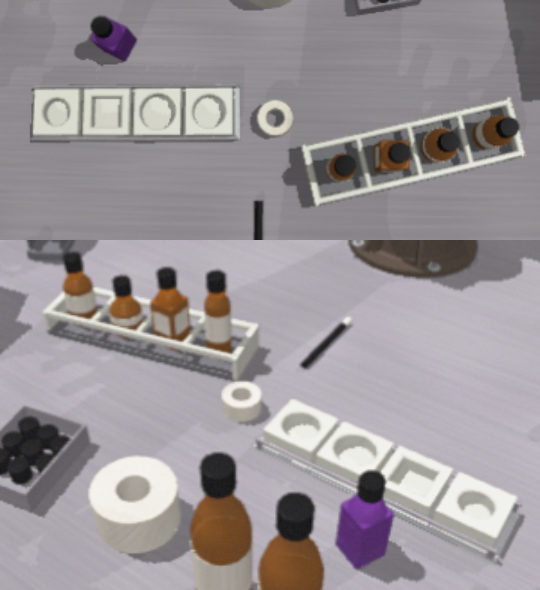

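All four bottles stand upright and centred in the rack, in the order slim, square, stubby, round. All four pucks are in their places and the arm is clear.

```bash
python3 -c "
from plant import order; print(order.close_job())"
```

```text
the job is handed in; nothing more can be done
None
```

I moved all four bottles from the tray to the rack in their original order (slim, square, stubby, round from left to right) and handed the job in at about 28 s. Hand-in reports no verdict.

- **Bottle positions:** in the last check from two cameras, the caps are within 4 mm of the pocket centres. Their heights are 0–2 mm below the nominal cap centres for bottles standing on the rack floor.
- **Set-down:** the wrist force showed each bottle touching the floor before I released it.
- **Pucks and look-alikes:** the final picture shows all four bottles upright and all four empty pucks in their places. It also shows the purple look-alike untouched and the gripper clear of everything.
- **Disagreement:** the two camera rays for the round cap missed each other by 5 mm, and by 2 mm or less for the others. I put this down to the pixel blob and did not chase it, since it is well within the 25 mm tolerance.

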